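Start the bench fume extractor and hold its damper three clicks open

TASK

Purge the bench's fume duct: on the control strip press the round key fully down and let it come up, then do the same with the long bar key, leaving the square key alone. Then take the upright post of the damper lever on top of the duct and swing it from its shut stop exactly three clicks, feeling each one, never going on past the fourth. Finish while still holding the post there with the fingers, because its spring shuts it when let go, and leave the bottle, tin and screwdriver where they are.

Things in the scene. Friction and masses are not known exactly. Their poses are not given: they have to be found in the camera images.
- key_round_top (a point): centre of the top face of the round key, a black disc 30 mm across on its own grey 54 mm square module; three such modules stand side by side, 64 mm apart, in any order, on a grey strip 85 by 210 mm, 30 mm high. All three key tops are 60 mm above the bench at rest, 10 mm proud of their modules
- key_square_top (a point): centre of the top face of the square key, a black square 28 by 28 mm on its own module of the strip; not to be pressed
- key_bar_top (a point): centre of the top face of the long bar key, black, 18 mm wide and 46 mm long (along the row of modules), on its own module of the strip
- key_round (a joint): travel of the round key (m): 0 up, 0.006 fully down; spring, 2 N to start it and 5 N when fully down; counts as pressed beyond 0.0045
- key_square (a joint): travel of the square key (m), the same kind of spring key
- key_bar (a joint): travel of the bar key (m), the same kind of spring key; counts as pressed beyond 0.0045
- damper_hinge (a point): point on the damper lever's upright hinge axis, 100 mm above the bench, half-way through the flat steel arm. The lever lies on top of the duct, a metal box 200 by 180 mm, 80 mm high, with slots in the face towards the robot and a hose stub behind; x axis points towards the hose stub, z up
- damper_grip: upright black round post on the lever, spins freely, 18 mm across, 60 mm tall; origin at mid-height, 134 mm above the bench, 115 mm from the hinge axis on the robot's side; foot (arm top) at 104 mm. A spring pushes it back towards shut, 7 N at 0 rad, 9 N at 0.6; past a crest this drops by 3 to 5 N within about 5 mm, then recovers: the click. The notches alone do not hold it
- damper_lever (a joint): lever angle (rad): 0 at the shut stop, where it starts; grows counter-clockwise seen from above (the post moves to the robot's right); far stop at 1.05. A sprung pawl under the arm rides over a brass row of ramp teeth with crests at 0.1, 0.3, 0.5, 0.7, 0.9: passing a crest is a click (one every 23 mm at the post), and its notch reaches up to the next crest
- bottle_mid (a point): mid-height of a loose green bottle, 48 mm across, 110 mm tall, standing on the bench; a bystander
- tin_mid (a point): centre of a loose open steel tin, 60 mm across, 35 mm high, on the bench; a bystander
- screwdriver: a loose screwdriver, 180 mm long, lying on the bench between and beyond the strip and the duct; a bystander

How it is judged:
On the way, in this order (a step that is already met when the one before it is completed fails the run):
1. the round key is fully down, the bar key up (value of joint key_round above 0.0045 m and value of joint key_bar below 0.002 m), for 0.03 s.
2. then the bar key is fully down, the round key up again (value of joint key_bar above 0.0045 m and value of joint key_round below 0.002 m), for 0.03 s.
3. then, with both keys up, the lever is in its first notch (value of joint damper_lever between 0.11 and 0.31 rad and value of joint each of key_bar, key_round below 0.002 m), for 0.02 s.
4. then the fingers hold it in its third notch (value of joint damper_lever between 0.515 and 0.69 rad and contact force between the fingers and damper_grip above 0.8 N), for 0.3 s.
At the end, for the whole second after the job is handed in: the lever rests past the third click and short of the fourth (0.515 to 0.69 rad), held there by the fingers on its post with over 0.8 N; all keys are up, and bottle, tin and screwdriver are within 30 mm of where they stood (all of step 4 and velocity of joint damper_lever between -0.15 and 0.15 rad/s and value of joint each of key_round, key_bar, key_square below 0.002 m and distance of each of bottle_mid, tin_mid, screwdriver from where it was at the start of the episode below 0.03 m); the arm keeps its last pose, push and grip.
It fails at once if the square key is pressed (value of joint key_square above 0.003 m).
It fails at once if the lever goes past the fourth click (value of joint damper_lever above 0.715 rad).
It fails at once if a bystander is shoved or knocked over (distance of any of bottle_mid, tin_mid, screwdriver from where it was at the start of the episode above 0.03 m).
It also fails if it takes over 67 s, if anything falls off the work surface, if the arm or the gripper's body presses on something with over 40 N, if the wrist force passes 120 N, or if a joint passes its speed limit or range.

ROBOT

A 6-joint arm with a two-finger parallel gripper is mounted at the origin on the work surface. World frame = base frame: x ahead of the robot, y to its left, z up, the work surface at z = 0. Lengths are in m, angles in rad, forces in N, time in s.
With the tool pointing down it reaches from about 0.275 to 0.875 m from the base axis. Payload 12.5 kg.
Tool frame: the origin (TCP) lies at the very end of the fingers, on their centre line; the grasp point (between the pads) lies env.tcp_to_grasp behind it (env.tcp_to_grasp is the distance from the TCP to the grasp point, in m); y points along the fingers, z is the direction in which the jaws open and shut, and the axes are right-handed (so a half turn about y gives the same grasp; the last joint's range is limited). The gripper opens to 85 mm and grips with 20 to 120 N. Pads are 22 mm wide; open, the fingers measure 114 mm over their backs; the gripper's body (76 mm by 85 mm) begins 54 mm behind the grasp point. The pads swing forward as they close: fully open they stand 13 mm farther back than shut.
Start: joints at [1.095, 0.351, 1.652, -0, 1.139, -0.085], TCP at [0.209, 0.509, 0.231] pointing down, gripper open.
Joint ranges: [-2.75, 2.75], [-0.79, 2.1], [0.01, 2.65], [-1.57, 4.71], [0.07, 3.14], [-2.87, 2.87]. Speed limits (rad/s): [2.22, 2.22, 2.79, 3.14, 3.14, 3.14].

INTERFACE

Orientations are given as [roll, pitch, yaw] about the fixed x, y, z axes, in that order (R = Rz(yaw) Ry(pitch) Rx(roll)).
In Python, from cell import env gives the robot as it stands.
- The arm moves only by the tool drive_tool, never from a script. Its argument "moves" is a list of rows, each a list of 3 entries, a list of its own where there are three numbers: the shift along the tool's x, y, z in mm, then the turn, a rotation vector about the tool's x, y, z in rad, then the closure in counts, from 0 (fully open) to 255 (shut). In form: [[[dx, dy, dz], [wx, wy, wz], fingers], ...]. A call has 1 to 12 rows; each row shifts and turns the commanded pose from where the row before left it, along the tool's axes as they then stand; what a row does not reach is not made up. A row lasts 1/12 s, in which the tool goes at most 41.7 mm and 7.16 degrees, less where a joint would pass 70% of its speed; a pose out of reach is approached as far as the arm can. A call with a gripper value outside its range is refused whole. The fingers move at their own pace and stop on an object; "force" is the grip in N (left out, the last holds). Time passes only in rows, so rows that do not move let the fingers close. It gives the time, the measured TCP pose, the force and the opening at its end, in the units of the state.
- env.observe(): the state, without advancing time (a new reading comes with each control period).
- env.read_camera(name): name is "scene" or "top" or "wrist"; returns a dict with "pixels" (480x640x3 uint8, red, green, blue), "vfov" (degrees; the focal length in pixels is half the picture's height over the tangent of half this angle, whatever the lens; pixels are square), "cx", "cy" (the principal point, pixels), "R" (3x3) and "t" (3): a world point X has camera coordinates R X + t; the wrist camera has in their place "tool_from_camera" (4x4, takes a point from camera to tool coordinates, whose origin is the TCP and whose axes are the tool frame's). Camera axes: x right, y down, z forward; pixel columns grow to the right and rows downward; lengths in m; the calibration is good to about 2 mm. A picture is of the moment at which its call begins: read the wrist's pose just before it. There is no depth.
- env.finish_job(): hands the job in, once; it reports no verdict.
Trained networks look in a picture, given as the dict that the camera call returned (one of the last four; its "shot" number tells which), for a name from the list of things; names that differ only in an ending like _2 or _b are one class to them, and where a whole thing is asked for, a point or a joint stands for the part that bears it (a point fixed in the world has none). Each returns a list of dicts, best first, with "confidence" (0 to 1); they miss things now and then, are a little off and sometimes report something else, mostly with a low value. They report only what shows in the picture. A call takes as long as a camera call.
- env.recognise(picture, thing): "position" ([column, row] in pixels, amid what is visible of it).
- env.trace(picture, thing): "mask" (480x640 bool, what is visible of it) and "position" ([column, row] in pixels, amid what is visible of it).
The state is a dict: "clock": time; "joints": joint angles; "qvel": joint speeds; "joint_torque": joint torques, N m; "tool_pos": TCP position; "eef_rot": TCP orientation; "wrist_force": force on the tool from outside, world axes, zero at the start; "torque": the same for the moment, N m; "gripper_width": finger opening in m.
Only numpy, scipy, OpenCV 4.12 (cv2) and the standard library are available. Lean on these libraries where they do the work, as an engineer would, in place of code of your own. Each camera call takes 0.05 s, during which the arm holds its last target. There are 200 camera calls.

## Working session

There is one attempt and no reset: what is moved stays moved. The work goes in short steps, Python scripts to look and compute and a tool call to move; the robot and the scene stay as the last step left them, time stands still between calls to the robot, and variables do not carry over. Pictures are saved under pics/ and viewed, about 8 in all and at most 12, crops included, and the job is handed in when it is done.

Besides the shell and the picture viewer there is one more tool, called after "Emit:" by a JSON object that holds its "fn" and its "kwargs". drive_tool: Moves the arm, as the interface text tells. Its arguments: {"type":"object","properties":{"moves":{"type":"array"},"force":{"type":"number"}},"required":["moves"]}

```bash
mkdir -p pics; cat > h.py <<'E'
import numpy as np,cv2
from cell import env
from scipy.spatial.transform import Rotation as Ro
def f(p): return 240/np.tan(np.radians(p["vfov"])/2)
def ray(p,uv):
    d=np.array([(uv[0]-p["cx"])/f(p),(uv[1]-p["cy"])/f(p),1.])
    if "R" in p: R=np.array(p["R"]);return -R.T@np.array(p["t"]),R.T@d
    T=p["W"]@np.array(p["tool_from_camera"]);return T[:3,3],T[:3,:3]@d
def atz(p,uv,z):
    o,d=ray(p,uv);return o+d*(z-o[2])/d[2]
def proj(p,X):
    c=np.array(p["R"])@X+np.array(p["t"]);return c[:2]/c[2]*f(p)+[p["cx"],p["cy"]]
def save(p,n): cv2.imwrite("pics/"+n,p["pixels"][:,:,::-1])
E
python3 - <<'E'
from h import *
s=env.observe();print({k:np.round(v,3).tolist() for k,v in s.items()},env.tcp_to_grasp)
R=Ro.from_euler('xyz',s["eef_rot"]).as_matrix();print(R.round(3))
zs=dict(key_round_top=.06,key_square_top=.06,key_bar_top=.06,damper_hinge=.1,damper_grip=.134,bottle_mid=.055,tin_mid=.017,screwdriver=.015)
for c in("top","scene"):
    p=env.read_camera(c);save(p,c+"0.png")
    for n,z in zs.items():
        for r in env.recognise(p,n)[:2]: print(c,n,np.round(r["position"]),round(r["confidence"],2),atz(p,r["position"],z).round(3))
E
```

```text
{'clock': 0.0, 'joints': [1.095, 0.351, 1.652, -0.0, 1.139, -0.085], 'qvel': [-0.001, 0.0, 0.001, 0.001, 0.0, 0.001], 'joint_torque': [0.0, -50.611, -29.14, -0.0, 0.005, 0.0], 'tool_pos': [0.209, 0.508, 0.231], 'eef_rot': [-1.572, 0.0, -0.391], 'wrist_force': [0.136, -0.963, -0.355], 'torque': [-0.023, -0.019, -0.03], 'gripper_width': 0.085} 0.0187
[[ 0.925 -0.001  0.381]
 [-0.381 -0.001  0.925]
 [-0.    -1.    -0.001]]
top key_round_top [174. 255.] 0.47 [0.529 0.285 0.06 ]
top key_square_top [246. 268.] 0.57 [0.507 0.153 0.06 ]
top key_square_top [325. 342.] 0.24 [0.372 0.007 0.06 ]
top key_bar_top [210. 262.] 0.61 [0.517 0.219 0.06 ]
top key_bar_top [326. 252.] 0.28 [0.537 0.006 0.06 ]
top damper_hinge [450. 249.] 0.68 [ 0.543 -0.215  0.1  ]
top damper_grip [432. 279.] 0.42 [ 0.487 -0.174  0.134]
top bottle_mid [327. 252.] 0.94 [0.538 0.004 0.055]
top bottle_mid [445. 245.] 0.53 [ 0.552 -0.216  0.055]
top tin_mid [327. 340.] 0.64 [0.372 0.002 0.017]
top screwdriver [333. 196.] 0.64 [ 0.65  -0.008  0.015]
scene key_round_top [445. 204.] 0.73 [0.541 0.28  0.06 ]
scene key_square_top [379. 212.] 0.62 [0.512 0.155 0.06 ]
scene key_bar_top [413. 206.] 0.52 [0.522 0.222 0.06 ]
scene damper_hinge [182. 302.] 0.82 [ 0.589 -0.228  0.1  ]
scene damper_hinge [409. 209.] 0.74 [0.553 0.192 0.1  ]
scene damper_grip [197. 230.] 0.66 [ 0.487 -0.171  0.134]
scene bottle_mid [442. 206.] 0.71 [0.539 0.275 0.055]
scene bottle_mid [309. 251.] 0.67 [0.542 0.001 0.055]
scene screwdriver [326. 319.] 0.65 [ 0.662 -0.011  0.015]
scene screwdriver [195. 232.] 0.6 [ 0.392 -0.184  0.015]
```

```bash
python3 - <<'E'
import cv2
i=cv2.imread("pics/top0.png")[180:370,140:520];cv2.imwrite("pics/topc.png",cv2.resize(i,None,fx=2.1,fy=2.1,interpolation=cv2.INTER_CUBIC))
E
```

```text
(no output)
```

View pics/topc.png

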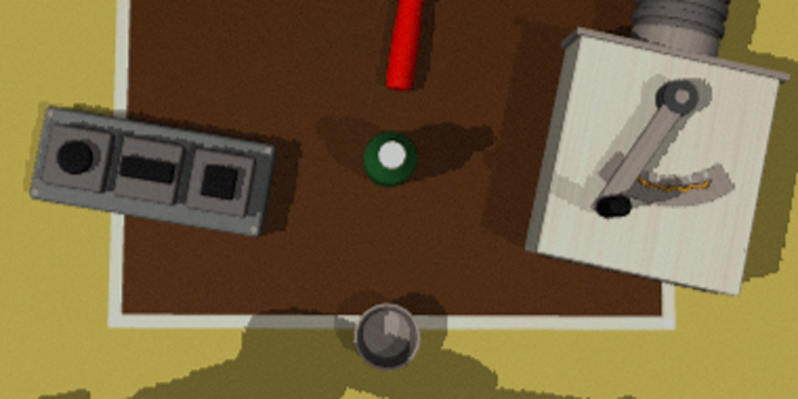

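View pics/scene0.png

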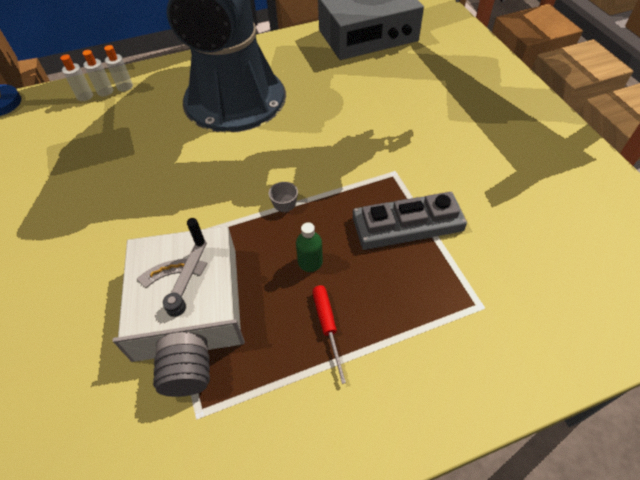

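```bash
python3 - <<'E'
from h import *
p=env.read_camera("top");q=env.read_camera("scene")
print("topcam",(-np.array(p["R"]).T@np.array(p["t"])).round(3),f(p),"scenecam",(-np.array(q["R"]).T@np.array(q["t"])).round(3),f(q))
def blob(p,uv,r=14,th=45):
    g=p["pixels"].max(2);u,v=map(int,np.round(uv));m=(g[v-r:v+r+1,u-r:u+r+1]<th).astype(np.uint8)
    n,l,s,c=cv2.connectedComponentsWithStats(m);k=1+np.argmin([np.hypot(*(c[i]-r))-0.05*s[i,4] for i in range(1,n)])
    return c[k]+[u-r,v-r],s[k,4]
for n,a,b in(("round",(175.7,254.8),(442,202)),("bar",(210,260),(411,208)),("square",(244,266),(379,212)),("post",(432,278),(196,232))):
    for P,uv in((p,a),(q,b)):
        c,A=blob(P,uv);print(n,c.round(1),A,atz(P,c,.134 if n=="post" else .06).round(4))
for uv in((463.3,226.2),): print("hinge",[atz(p,uv,z).round(3) for z in(.104,.115,.125)])
for n in("damper_hinge","damper_grip"):
    for P in(p,q): print(n,[(np.round(r["position"]),round(r["confidence"],2)) for r in env.trace(P,n)[:3]])
# scene hinge guess
for z in(.104,.115,.125): print(atz(q,(174,303),z).round(3))
# duct corners (top crop): 
for u,v in((578,32),(787,76),(737,294),(528,250)): print("duct",atz(p,(140+u/2.1,180+v/2.1),.08).round(3))
cv2.imwrite("pics/lev.png",np.hstack([cv2.resize(p["pixels"][200:310,390:520,::-1],(480,406),interpolation=2),cv2.resize(q["pixels"][205:325,140:230,::-1],(305,406),interpolation=2)]))
E
```

```text
topcam [0.472 0.036 1.073] 549.5678322178475 scenecam [ 1.014 -0.138  0.774] 482.2151228624166
round [175.6 254.6] 215 [0.5301 0.2813 0.06  ]
round [442.1 201.6] 167 [0.5337 0.2781 0.06  ]
bar [210.  260.3] 259 [0.5201 0.2185 0.06  ]
bar [410.7 207.3] 226 [0.5237 0.2158 0.06  ]
square [244.2 266.3] 239 [0.5096 0.1558 0.06  ]
square [378.5 213.1] 200 [0.5137 0.1529 0.06  ]
post [431.7 277.8] 140 [ 0.4897 -0.1738  0.134 ]
post [195.5 231.8] 243 [ 0.4884 -0.1749  0.134 ]
hinge [array([ 0.583, -0.238,  0.104]), array([ 0.581, -0.235,  0.115]), array([ 0.58 , -0.232,  0.125])]
damper_hinge [(array([451., 252.]), 0.63)]
damper_hinge [(array([180., 304.]), 0.86)]
damper_grip [(array([430., 280.]), 0.58)]
damper_grip [(array([197., 232.]), 0.79)]
[ 0.589 -0.238  0.104]
[ 0.596 -0.237  0.115]
[ 0.602 -0.235  0.125]
duct [ 0.642 -0.157  0.08 ]
duct [ 0.605 -0.341  0.08 ]
duct [ 0.415 -0.293  0.08 ]
duct [ 0.452 -0.112  0.08 ]
```

View pics/lev.png

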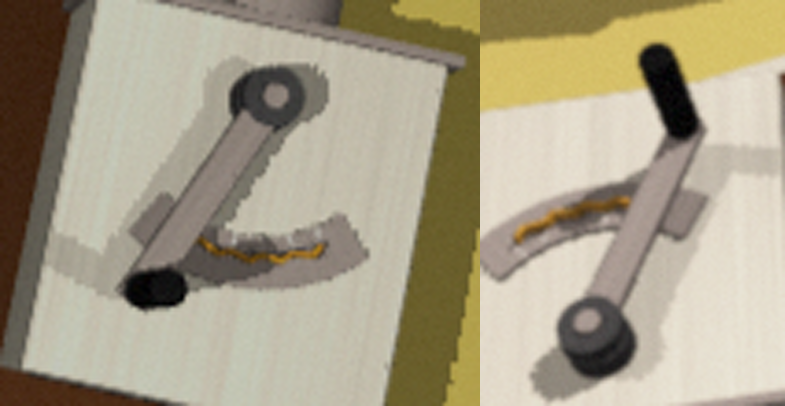

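Emit:
{"fn": "drive_tool", "kwargs": {"moves": [[[32,8,-7.3],[0,0,0],255],[[32,8,-7.3],[0,0,0],255],[[32,8,-7.3],[0,0,0],255],[[32,8,-7.3],[0,0,0],255],[[32,8,-7.3],[0,0,0],255],[[32,8,-7.3],[0,0,0],255],[[32,8,-7.3],[0,0,0],255],[[32,8,-7.3],[0,0,0],255],[[32,8,-7.3],[0,0,0],255],[[32,8,-7.3],[0,0,0],255],[[32,8,-7.3],[0,0,0],255],[[33,8,-7.3],[0,0,0],255]], "force": 40}}

```text
clock: 2.2
tool_pos: [0.5332, 0.2797, 0.1349]
eef_rot: [-1.571, 0.0, -0.391]
wrist_force: [-0.2, 0.3, 0.2]
gripper_width: -0.0002
```

Emit:
{"fn": "drive_tool", "kwargs": {"moves": [[[0,0,0],[0,0,0],255],[[0,0,0],[0,0,0],255],[[0,0,0],[0,0,0],255]]}}

```text
clock: 2.45
tool_pos: [0.5318, 0.281, 0.1352]
eef_rot: [-1.571, 0.0, -0.391]
wrist_force: [-0.1, 0.3, -0.5]
gripper_width: 0.0003
```

```bash
python3 - <<'E'
from h import *
s=env.observe();T=np.eye(4);T[:3,3]=s["tool_pos"];T[:3,:3]=Ro.from_euler('xyz',s["eef_rot"]).as_matrix()
print(T.round(3),s["wrist_force"],s["gripper_width"])
w=env.read_camera("wrist");w["W"]=T;save(w,"w1.png")
for n in("key_round_top","key_bar_top","key_square_top"):
    print(n,[(np.round(r["position"]),round(r["confidence"],2),atz(w,r["position"],.06).round(4)) for r in env.recognise(w,n)[:2]])
# lever hinge triangulation
p=env.read_camera("top");q=env.read_camera("scene")
o1,d1=ray(p,(464.5,226));o2,d2=ray(q,(171.6,299.9))
k=np.linalg.lstsq(np.c_[d1,-d2],o2-o1,rcond=None)[0];print(o1+d1*k[0],o2+d2*k[1])
E
```

```text
[[ 0.924 -0.     0.381  0.532]
 [-0.381  0.     0.924  0.281]
 [-0.    -1.    -0.     0.135]
 [ 0.     0.     0.     1.   ]] [-0.05879257  0.26663347 -0.47580562] 0.00028618467570299587
key_round_top [(array([326., 243.]), 0.72, array([0.5299, 0.2854, 0.06  ]))]
key_bar_top [(array([233., 262.]), 0.89, array([0.518 , 0.2208, 0.06  ]))]
key_square_top [(array([149., 280.]), 0.82, array([0.5083, 0.1599, 0.06  ]))]
[ 0.58292624 -0.24002752  0.10529566] [ 0.58283173 -0.24057407  0.10544059]
```

View pics/w1.png

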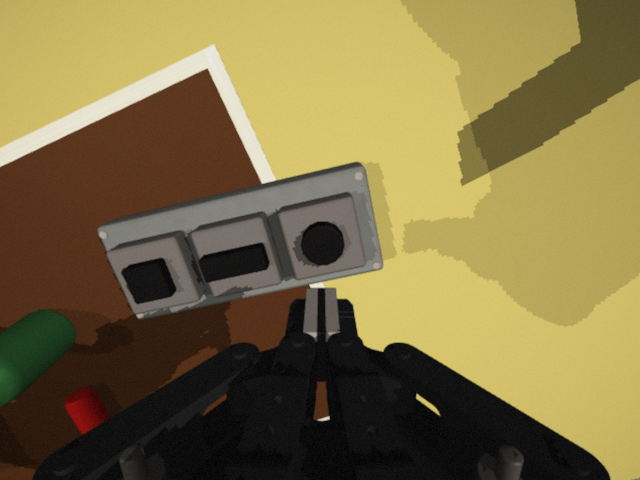

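Emit:
{"fn": "drive_tool", "kwargs": {"moves": [[[0,25,0],[0,0,0],255],[[0,25,0],[0,0,0],255],[[0,17,0],[0,0,0],255],[[0,3,0],[0,0,0],255],[[0,3,0],[0,0,0],255],[[0,3,0],[0,0,0],255],[[0,3,0],[0,0,0],255],[[0,1.5,0],[0,0,0],255],[[0,0,0],[0,0,0],255],[[0,0,0],[0,0,0],255]]}}

```text
clock: 3.58
tool_pos: [0.5326, 0.2813, 0.0556]
eef_rot: [-1.569, -0.001, -0.391]
wrist_force: [-1.0, 0.0, 4.9]
gripper_width: 0.0002
```

Emit:
{"fn": "drive_tool", "kwargs": {"moves": [[[0,1,0],[0,0,0],255],[[0,1,0],[0,0,0],255],[[0,0,0],[0,0,0],255]]}}

```text
clock: 3.83
tool_pos: [0.5326, 0.2813, 0.054]
eef_rot: [-1.57, -0.001, -0.391]
wrist_force: [-3.1, 1.6, 12.1]
gripper_width: 0.0001
```

Emit:
{"fn": "drive_tool", "kwargs": {"moves": [[[0,-20,0],[0,0,0],255],[[0,-20,0],[0,0,0],255],[[7,0,-31],[0,0,0],255],[[7,0,-31],[0,0,0],255],[[0,0,0],[0,0,0],255],[[0,0,0],[0,0,0],255],[[0,0,0],[0,0,0],255]]}}

```text
clock: 4.42
tool_pos: [0.5215, 0.2183, 0.0927]
eef_rot: [-1.571, 0.0, -0.391]
wrist_force: [-0.1, 0.5, 0.0]
gripper_width: -0.0001
```

```bash
python3 - <<'E'
from h import *
print(env.observe()["tool_pos"],env.observe()["wrist_force"])
E
```

```text
[0.5215143  0.21825465 0.09270709] [-0.08966272  0.51697316  0.00766669]
```

Fingers are over the bar key, now press to about 52 mm commanded, as with the round key.

Emit:
{"fn": "drive_tool", "kwargs": {"moves": [[[0,20,0],[0,0,0],255],[[0,10,0],[0,0,0],255],[[0,3,0],[0,0,0],255],[[0,3,0],[0,0,0],255],[[0,3,0],[0,0,0],255],[[0,1,0],[0,0,0],255],[[0,0,0],[0,0,0],255],[[0,0,0],[0,0,0],255]]}}

```text
clock: 5.08
tool_pos: [0.5212, 0.2186, 0.054]
eef_rot: [-1.571, 0.0, -0.391]
wrist_force: [-6.8, -0.8, 13.5]
gripper_width: 0.0002
```

Emit:
{"fn": "drive_tool", "kwargs": {"moves": [[[0,-35,0],[0,0,0],255],[[0,-35,0],[0,0,0],255],[[0,-36,0],[0,0,0],255],[[0,-36,0],[0,0,0],255],[[0,-36,0],[0,0,0],0]]}}

```text
clock: 5.5
tool_pos: [0.5213, 0.2183, 0.2331]
eef_rot: [-1.57, -0.001, -0.391]
wrist_force: [-0.6, 0.0, 0.2]
gripper_width: 0.0109
```

Emit:
{"fn": "drive_tool", "kwargs": {"moves": [[[10,0,-31.3],[0,0,0],0],[[10,0,-31.3],[0,0,0],0],[[10,0,-31.3],[0,0,0],0],[[10,0,-31.3],[0,0,0],0],[[10,0,-31.3],[0,0,0],0],[[10,0,-31.3],[0,0,0],0],[[10,0,-31.3],[0,0,0],0],[[10,0,-31.3],[0,0,0],0],[[10,0,-31.3],[0,0,0],0],[[10,0,-31.3],[0,0,0],0],[[10,0,-31.3],[0,0,0],0],[[10,0,-31.4],[0,0,0],0]]}}

```text
clock: 6.5
tool_pos: [0.4891, -0.1765, 0.2313]
eef_rot: [-1.571, -0.001, -0.391]
wrist_force: [0.3, 0.8, -0.0]
gripper_width: 0.0855
```

Emit:
{"fn": "drive_tool", "kwargs": {"moves": [[[0,0,0],[0,0,0],0],[[0,0,0],[0,0,0],0],[[0,0,0],[0,0,0],0]]}}

```text
clock: 6.75
tool_pos: [0.4893, -0.1745, 0.2309]
eef_rot: [-1.571, -0.0, -0.391]
wrist_force: [-0.2, -0.2, 0.2]
gripper_width: 0.0852
```

```bash
python3 - <<'E'
from h import *
s=env.observe();T=np.eye(4);T[:3,3]=s["tool_pos"];T[:3,:3]=Ro.from_euler('xyz',s["eef_rot"]).as_matrix()
print(T.round(4),s["wrist_force"],s["gripper_width"])
w=env.read_camera("wrist");w["W"]=T;save(w,"w2.png")
print([(np.round(r["position"]),round(r["confidence"],2),atz(w,r["position"],.134).round(4)) for r in env.recognise(w,"damper_grip")[:2]])
Ti=np.linalg.inv(T@np.array(w["tool_from_camera"]))
for z in(.104,.134,.164):
    c=Ti@[.489,-.1745,z,1];print(z,c[:2]/c[2]*f(w)+[w["cx"],w["cy"]])
E
```

```text
[[ 9.245e-01  2.000e-04  3.812e-01  4.893e-01]
 [-3.812e-01  1.000e-04  9.245e-01 -1.745e-01]
 [ 2.000e-04 -1.000e+00  2.000e-04  2.309e-01]
 [ 0.000e+00  0.000e+00  0.000e+00  1.000e+00]] [-0.17002603 -0.16835954  0.22663414] 0.08524959041710366
[(array([319., 239.]), 0.92, array([ 0.4898, -0.1765,  0.134 ]))]
0.104 [320.8480185  224.69561571]
0.134 [320.86052625 236.73961737]
0.164 [320.87618198 251.81488516]
```

View pics/w2.png

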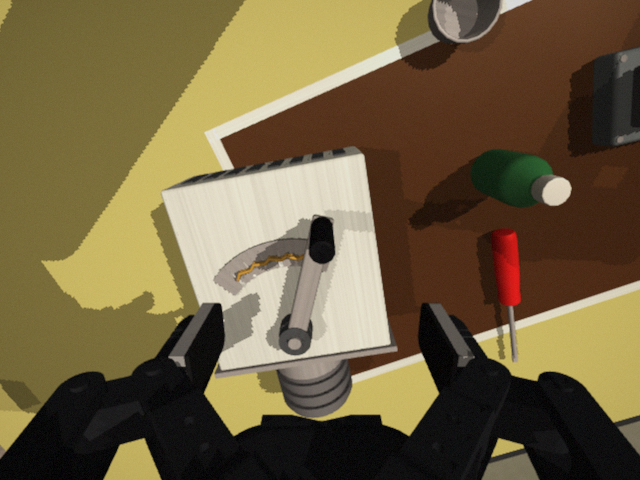

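Emit:
{"fn": "drive_tool", "kwargs": {"moves": [[[0,30,0],[0,0,0],0],[[0,30,0],[0,0,0],0],[[0,25,0],[0,0,0],0],[[0,15,0],[0,0,0],0],[[0,9,0],[0,0,0],0],[[0,0,0],[0,0,0],255],[[0,0,0],[0,0,0],255],[[0,0,0],[0,0,0],255],[[0,0,0],[0,0,0],255],[[0,0,0],[0,0,0],255],[[0,0,0],[0,0,0],255],[[0,0,0],[0,0,0],255]], "force": 40}}

```text
clock: 7.85
tool_pos: [0.4899, -0.1745, 0.1226]
eef_rot: [-1.57, -0.001, -0.391]
wrist_force: [1.8, 6.5, 4.5]
gripper_width: 0.0168
```

Emit:
{"fn": "drive_tool", "kwargs": {"moves": [[[0,0,0],[0,0,0],255],[[0,0,0],[0,0,0],255],[[0,0,0],[0,0,0],255]]}}

```text
clock: 8.1
tool_pos: [0.4899, -0.1745, 0.1226]
eef_rot: [-1.57, -0.001, -0.391]
wrist_force: [1.0, 6.2, 4.2]
gripper_width: 0.017
```

```bash
cat >> h.py <<'E'
H=np.array([.583,-.240])
def ang(): 
    s=env.observe();p=s["tool_pos"][:2]-H;a=np.arctan2(p[1],p[0])%6.28318;return a-np.radians(144.9),np.hypot(*p),s["wrist_force"]
E
python3 - <<'E'
from h import *
a0=np.radians(144.9);r=.1138
P=lambda a:H+r*np.array([np.cos(a0+a),np.sin(a0+a)])
for k in range(16):
    d=(P(.04*k+.04)-P(.04*k))*1e3;t=-0.3907;a=.04*k+.04
    print(round(a,2),P(a).round(4),"tx %.2f tz %.2f"%(.9245*d[0]-.3812*d[1],.3812*d[0]+.9245*d[1]),"tan",(-np.sin(a0+a)).round(2),np.cos(a0+a).round(2))
E
```

```text
0.04 [ 0.4874 -0.1783] tx -0.91 tz -4.46 tan -0.54 -0.84
0.08 [ 0.485  -0.1822] tx -0.73 tz -4.49 tan -0.51 -0.86
0.12 [ 0.4827 -0.1862] tx -0.55 tz -4.52 tan -0.47 -0.88
0.16 [ 0.4807 -0.1902] tx -0.37 tz -4.54 tan -0.44 -0.9
0.2 [ 0.4788 -0.1944] tx -0.19 tz -4.55 tan -0.4 -0.92
0.24 [ 0.477  -0.1986] tx -0.01 tz -4.55 tan -0.36 -0.93
0.28 [ 0.4754 -0.2028] tx 0.18 tz -4.55 tan -0.33 -0.95
0.32 [ 0.474  -0.2072] tx 0.36 tz -4.54 tan -0.29 -0.96
0.36 [ 0.4728 -0.2116] tx 0.54 tz -4.52 tan -0.25 -0.97
0.4 [ 0.4718 -0.216 ] tx 0.72 tz -4.49 tan -0.21 -0.98
0.44 [ 0.4709 -0.2205] tx 0.90 tz -4.46 tan -0.17 -0.99
0.48 [ 0.4702 -0.225 ] tx 1.08 tz -4.42 tan -0.13 -0.99
0.52 [ 0.4697 -0.2295] tx 1.25 tz -4.38 tan -0.09 -1.0
0.56 [ 0.4694 -0.234 ] tx 1.43 tz -4.32 tan -0.05 -1.0
0.6 [ 0.4692 -0.2386] tx 1.60 tz -4.26 tan -0.01 -1.0
0.64 [ 0.4692 -0.2431] tx 1.77 tz -4.20 tan 0.03 -1.0
```

Emit:
{"fn": "drive_tool", "kwargs": {"moves": [[[-0.9,0,-4.5],[0,0,0],255],[[0,0,0],[0,0,0],255]]}}

```text
clock: 8.27
tool_pos: [0.4873, -0.1783, 0.1226]
eef_rot: [-1.569, -0.001, -0.391]
wrist_force: [2.1, 7.2, 4.6]
gripper_width: 0.017
```

Emit:
{"fn": "drive_tool", "kwargs": {"moves": [[[-0.4,0,-2.2],[0,0,0],255],[[0,0,0],[0,0,0],255]]}}

```text
clock: 8.43
tool_pos: [0.4862, -0.18, 0.1226]
eef_rot: [-1.569, -0.002, -0.391]
wrist_force: [2.5, 6.0, 5.1]
gripper_width: 0.0168
```

Emit:
{"fn": "drive_tool", "kwargs": {"moves": [[[-0.4,0,-2.2],[0,0,0],255],[[0,0,0],[0,0,0],255]]}}

```text
clock: 8.6
tool_pos: [0.4851, -0.1819, 0.1226]
eef_rot: [-1.569, -0.002, -0.391]
wrist_force: [2.9, 8.5, 4.4]
gripper_width: 0.0174
```

Emit:
{"fn": "drive_tool", "kwargs": {"moves": [[[-0.3,0,-2.2],[0,0,0],255],[[0,0,0],[0,0,0],255]]}}

```text
clock: 8.77
tool_pos: [0.4839, -0.184, 0.1226]
eef_rot: [-1.57, -0.002, -0.391]
wrist_force: [2.8, 5.5, 5.3]
gripper_width: 0.0167
```

Emit:
{"fn": "drive_tool", "kwargs": {"moves": [[[-0.3,0,-2.3],[0,0,0],255],[[0,0,0],[0,0,0],255]]}}

```text
clock: 8.93
tool_pos: [0.4827, -0.1862, 0.1226]
eef_rot: [-1.57, -0.002, -0.391]
wrist_force: [2.7, 6.0, 5.5]
gripper_width: 0.0172
```

Emit:
{"fn": "drive_tool", "kwargs": {"moves": [[[-0.2,0,-2.3],[0,0,0],255],[[0,0,0],[0,0,0],255]]}}

```text
clock: 9.1
tool_pos: [0.4815, -0.1884, 0.1226]
eef_rot: [-1.57, -0.002, -0.391]
wrist_force: [1.5, 5.0, 6.1]
gripper_width: 0.017
```

Emit:
{"fn": "drive_tool", "kwargs": {"moves": [[[-0.2,0,-2.3],[0,0,0],255],[[0,0,0],[0,0,0],255]]}}

```text
clock: 9.27
tool_pos: [0.4806, -0.1903, 0.1226]
eef_rot: [-1.57, -0.002, -0.391]
wrist_force: [1.7, 5.5, 5.4]
gripper_width: 0.017
```

```bash
python3 -c "
from h import *
print(ang())"
```

```text
(np.float64(0.16116064000811603), np.float64(0.1138359587914196), array([1.65783166, 5.48422254, 5.38036436]))
```

Emit:
{"fn": "drive_tool", "kwargs": {"moves": [[[-0.1,0,-2.3],[0,0,0],255],[[0,0,-2.2],[0,0,0],255],[[0,0,0],[0,0,0],255]]}}

```text
clock: 9.52
tool_pos: [0.4787, -0.1943, 0.1226]
eef_rot: [-1.57, -0.001, -0.391]
wrist_force: [2.2, 7.6, 5.4]
gripper_width: 0.0169
```

Emit:
{"fn": "drive_tool", "kwargs": {"moves": [[[0,0,-2.3],[0,0,0],255],[[0,0,-2.3],[0,0,0],255],[[0,0,0],[0,0,0],255]]}}

```text
clock: 9.77
tool_pos: [0.477, -0.1985, 0.1226]
eef_rot: [-1.57, -0.001, -0.391]
wrist_force: [2.4, 6.6, 5.8]
gripper_width: 0.0171
```

Emit:
{"fn": "drive_tool", "kwargs": {"moves": [[[0.1,0,-2.3],[0,0,0],255],[[0,0,0],[0,0,0],255]]}}

```text
clock: 9.93
tool_pos: [0.4762, -0.2006, 0.1225]
eef_rot: [-1.57, -0.001, -0.391]
wrist_force: [2.9, 8.5, 6.1]
gripper_width: 0.0166
```

Emit:
{"fn": "drive_tool", "kwargs": {"moves": [[[0.1,0,-2.3],[0,0,0],255],[[0,0,0],[0,0,0],255]]}}

```text
clock: 10.1
tool_pos: [0.4755, -0.2027, 0.1226]
eef_rot: [-1.569, -0.001, -0.391]
wrist_force: [2.7, 6.9, 6.1]
gripper_width: 0.017
```

Emit:
{"fn": "drive_tool", "kwargs": {"moves": [[[0.2,0,-2.3],[0,0,0],255],[[0,0,0],[0,0,0],255]]}}

```text
clock: 10.27
tool_pos: [0.4747, -0.205, 0.1226]
eef_rot: [-1.57, -0.001, -0.391]
wrist_force: [1.7, 5.6, 5.6]
gripper_width: 0.0171
```

Emit:
{"fn": "drive_tool", "kwargs": {"moves": [[[0.2,0,-2.3],[0,0,0],255],[[0,0,0],[0,0,0],255]]}}

```text
clock: 10.43
tool_pos: [0.4739, -0.2074, 0.1226]
eef_rot: [-1.57, -0.001, -0.391]
wrist_force: [0.6, 4.4, 6.8]
gripper_width: 0.0172
```

Emit:
{"fn": "drive_tool", "kwargs": {"moves": [[[0.3,0,-2.3],[0,0,0],255],[[0,0,0],[0,0,0],255]]}}

```text
clock: 10.6
tool_pos: [0.4733, -0.2097, 0.1226]
eef_rot: [-1.57, -0.001, -0.391]
wrist_force: [1.6, 4.4, 5.4]
gripper_width: 0.0168
```

Emit:
{"fn": "drive_tool", "kwargs": {"moves": [[[0.3,0,-2.3],[0,0,0],255],[[0,0,0],[0,0,0],255]]}}

```text
clock: 10.77
tool_pos: [0.4727, -0.2118, 0.1225]
eef_rot: [-1.57, -0.001, -0.391]
wrist_force: [2.2, 5.7, 6.2]
gripper_width: 0.017
```

```bash
python3 -c "
from h import *
print(ang())"
```

```text
(np.float64(0.36222218878744084), np.float64(0.11381239980604324), array([2.16439706, 5.69980475, 6.21010508]))
```

Emit:
{"fn": "drive_tool", "kwargs": {"moves": [[[0.3,0,-2.2],[0,0,0],255],[[0.4,0,-2.2],[0,0,0],255],[[0,0,0],[0,0,0],255]]}}

```text
clock: 11.02
tool_pos: [0.4717, -0.216, 0.1225]
eef_rot: [-1.57, -0.001, -0.391]
wrist_force: [1.7, 8.4, 6.8]
gripper_width: 0.0167
```

Emit:
{"fn": "drive_tool", "kwargs": {"moves": [[[0.4,0,-2.2],[0,0,0],255],[[0.5,0,-2.2],[0,0,0],255],[[0,0,0],[0,0,0],255]]}}

```text
clock: 11.27
tool_pos: [0.4709, -0.2203, 0.1225]
eef_rot: [-1.569, -0.001, -0.391]
wrist_force: [2.5, 7.3, 6.5]
gripper_width: 0.0167
```

Emit:
{"fn": "drive_tool", "kwargs": {"moves": [[[0.5,0,-2.2],[0,0,0],255],[[0,0,0],[0,0,0],255]]}}

```text
clock: 11.43
tool_pos: [0.4705, -0.2225, 0.1225]
eef_rot: [-1.569, -0.001, -0.391]
wrist_force: [1.9, 8.1, 6.7]
gripper_width: 0.0169
```

Emit:
{"fn": "drive_tool", "kwargs": {"moves": [[[0.5,0,-2.2],[0,0,0],255],[[0,0,0],[0,0,0],255]]}}

```text
clock: 11.6
tool_pos: [0.4702, -0.2246, 0.1225]
eef_rot: [-1.569, -0.001, -0.391]
wrist_force: [2.0, 8.3, 7.2]
gripper_width: 0.0167
```

Emit:
{"fn": "drive_tool", "kwargs": {"moves": [[[0.6,0,-2.2],[0,0,0],255],[[0,0,0],[0,0,0],255]]}}

```text
clock: 11.77
tool_pos: [0.4699, -0.2269, 0.1225]
eef_rot: [-1.569, -0.001, -0.391]
wrist_force: [2.6, 8.3, 6.7]
gripper_width: 0.0171
```

Emit:
{"fn": "drive_tool", "kwargs": {"moves": [[[0.6,0,-2.2],[0,0,0],255],[[0,0,0],[0,0,0],255]]}}

```text
clock: 11.93
tool_pos: [0.4696, -0.2295, 0.1226]
eef_rot: [-1.57, -0.001, -0.391]
wrist_force: [1.5, 5.3, 5.8]
gripper_width: 0.0167
```

Emit:
{"fn": "drive_tool", "kwargs": {"moves": [[[0.7,0,-2.2],[0,0,0],255],[[0,0,0],[0,0,0],255]]}}

```text
clock: 12.1
tool_pos: [0.4694, -0.232, 0.1226]
eef_rot: [-1.57, -0.001, -0.391]
wrist_force: [2.1, 3.5, 5.6]
gripper_width: 0.017
```

```bash
python3 -c "
from h import *
print(ang())"
```

```text
(np.float64(0.542106055739052), np.float64(0.11383461269527191), array([2.14410765, 3.47165278, 5.5845112 ]))
```

Emit:
{"fn": "drive_tool", "kwargs": {"moves": [[[0.7,0,-2.1],[0,0,0],255],[[0.8,0,-2.1],[0,0,0],255],[[0.8,0,-2.1],[0,0,0],255],[[0,0,0],[0,0,0],255],[[0,0,0],[0,0,0],255],[[0,0,0],[0,0,0],255],[[0,0,0],[0,0,0],255],[[0,0,0],[0,0,0],255],[[0,0,0],[0,0,0],255],[[0,0,0],[0,0,0],255]]}}

```text
clock: 12.93
tool_pos: [0.4691, -0.2381, 0.1225]
eef_rot: [-1.57, -0.001, -0.391]
wrist_force: [2.3, 8.2, 7.2]
gripper_width: 0.017
```

```bash
python3 - <<'E'
from h import *
print(ang(),env.observe()["gripper_width"],env.observe()["clock"])
p=env.read_camera("top");q=env.read_camera("scene")
for n,z in(("bottle_mid",.055),("tin_mid",.017),("screwdriver",.015)):
    for P in(p,q): print(n,[(atz(P,r["position"],z).round(3),round(r["confidence"],2)) for r in env.recognise(P,n)[:1]])
cv2.imwrite("pics/end.png",np.hstack([cv2.resize(p["pixels"][190:310,380:520,::-1],(400,343)),cv2.resize(q["pixels"][180:330,100:270,::-1],(389,343))]))
E
```

```text
(np.float64(0.5958893833932319), np.float64(0.11387040108397968), array([2.27148243, 8.2180514 , 7.22315689])) 0.016961026275487647 12.9333
bottle_mid [(array([0.535, 0.007, 0.055]), 0.87)]
bottle_mid [(array([0.546, 0.001, 0.055]), 0.76)]
tin_mid [(array([0.368, 0.005, 0.017]), 0.7)]
tin_mid [(array([0.374, 0.018, 0.017]), 0.73)]
screwdriver [(array([ 0.652, -0.013,  0.015]), 0.92)]
screwdriver [(array([ 0.663, -0.012,  0.015]), 0.78)]
```

View pics/end.png

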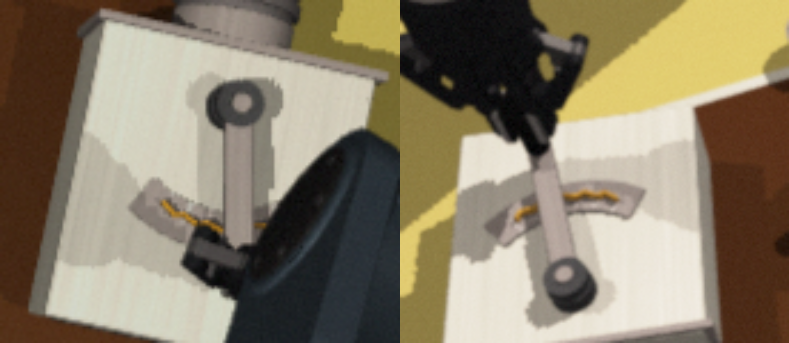

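The lever has turned about 0.6 rad and lies along world −x. The fingers are still on the post, with the spring pushing about 8 N against them. The bystanders have not moved, so I'm handing in.

```bash
python3 -c "
from h import *
print(env.finish_job()); print(ang())"
```

```text
the job is handed in; nothing more can be done
None
the job is handed in; nothing more can be done
```

I pressed the round key and then the bar key, and swung the damper lever three clicks. I handed the job in at about 13 s of the 67 s allowed, with the fingers still gripping the post. No verdict was reported.

- **Keys:** each key went to its stop, with the fingertips at 54 mm and 12–13.5 N at the wrist. I lifted clear after each press. The square key was never approached. I did not check key travel directly; the stop height and force are the evidence.
- **Clicks:** I felt three force drops, at estimated lever angles of about 0.1, 0.3 and 0.5 rad.
- **Final hold:** the lever is at about 0.596 rad, estimated from the hinge position I measured in the pictures. The spring pushes about 8 N against the fingers, and the opening reads 17 mm on the 18 mm post.
- **Bystanders:** bottle, tin and screwdriver read within about 8 mm of their start positions. The exception is the tin in the scene camera, which was not found in that camera's first picture. It reads about 13 mm from the top camera's value, which I take to be recognition error.

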